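# Set the stop screw of a tin hold-down jig to its setting block

### The arm

A 6-joint arm with a two-finger parallel gripper is mounted at the origin on a cart in front of the work surface, level with it; the furniture and walls round the work are solid. World frame = base frame: x ahead of the robot, y to its left, z up, the work surface at z = 0. Lengths are in mm, angles in rad, forces in N, time in s.
With the tool pointing down it reaches from about 350 to 775 mm from the base axis. Payload 7.3 kg.
Tool frame: the origin (TCP) lies between the finger pads; the fingertips stand 14 mm ahead of it and the grasp point (between the pads) lies 5 mm behind it; z points along the fingers, y is the line along which they close (so a half turn about z gives the same grasp; the last joint's range is limited). The gripper opens to 92 mm and grips with 3 to 60 N. Pads are 19 mm wide; open, the fingers measure 130 mm over their backs; the gripper's body (75 mm by 190 mm) begins 47 mm behind the grasp point.
Start: joints at [1.152, 0.342, 1.524, -0, 1.275, -0.146], TCP at [141.434, 505.608, 240.741] pointing down, gripper open.
Joint ranges: [-2.53, 2.53], [-0.77, 2.02], [0.04, 2.7], [-1, 4.14], [0.28, 2.66], [-3.11, 3.11]. Speed limits (rad/s): [2.57, 2.57, 3.14, 3.14, 3.14, 3.14].

### API

Orientations are given as [roll, pitch, yaw] about the fixed x, y, z axes, in that order (R = Rz(yaw) Ry(pitch) Rx(roll)).
In Python, from plant import get_obs, cams, close_job gives the robot as it stands. The module is installed in compiled form; this text tells all that it offers.
- The arm moves only by the shell command python3 -m creep 'ROWS'. ROWS is JSON, a list of rows, each an object of numbers: "hand": the opening, from 0 (shut) to 1 (fully open); "tx", "ty", "tz": the shift along the tool's x, y, z in m; "spin": the turn about the tool's z in degrees. In form: [{"hand": .., "tx": .., "ty": .., "tz": .., "spin": ..}, ...]. A call has 1 to 5 rows; each row shifts and turns the commanded pose from where the row before left it, along the tool's axes as they then stand; what a row does not reach is not made up. A row lasts 1/8 s, in which the tool goes at most 62.5 mm and 10.7 degrees, less where a joint would pass 70% of its speed; a pose out of reach is approached as far as the arm can. A call is refused whole if a number of a shift passes 0.0625 or a number of a turn 10.7, either way. A call with a gripper value outside its range is refused whole. The fingers move at their own pace and stop on an object; the grip force is fixed at half the most. Time passes only in rows, so rows that do not move let the fingers close. It gives the time, the measured TCP pose, the force, the opening and the grip force at its end, in the units of the state.
- get_obs(): the state, without advancing time (a new reading comes with each control period).
- cams.capture(name): name is "side" or "top" or "wrist"; returns a dict with "color" (384x512x3 uint8, red, green, blue), "K" (3x3 intrinsics, pixels), "R" (3x3) and "t" (3): a world point X has camera coordinates R X + t. Camera axes: x right, y down, z forward; pixel columns grow to the right and rows downward; lengths in mm; the calibration is good to about 2 mm. A picture is of the moment at which its call begins. There is no depth.
- close_job(): hands the job in; it is judged then, once.
The state is a dict: "time": time; "joint_positions": joint angles; "dq": joint speeds; "tau": joint torques, N m; "tool_pos": TCP position; "tcp_rot": TCP orientation; "contact_force": force on the tool from outside, world axes, zero at the start; "moment": the same for the moment, N m; "grip_width": finger opening in mm; "finger_force": force on a finger pad.
Only numpy, scipy, OpenCV 4.12 (cv2) and the standard library are available. Lean on these libraries where they do the work, as an engineer would, in place of code of your own. Each camera call takes 0.05 s, during which the arm holds its last target. There are 200 camera calls.

### The job

Set the hold-down jig for the small sample tins: take the square key from its stand, fit it on the square head of the stop screw and turn the screw clockwise with the key until the sprung orange foot just drags on the setting block that lies beneath it. Put the key back upright in its stand. Draw the setting block out by its tang, so that it drags under the foot as it comes, and lay it flat on the bench, leaving the screw as you set it.

Things in the scene. Friction and masses are not known exactly. Their poses are not given: they have to be found in the camera images.
- jig: grey cast hold-down jig fixed to the bench: base plate 8 mm thick, reaching 50 mm to its -x, 80 mm to +x, 60 mm to each side in y; two rails (60 mm apart inside, tops at 20 mm) form a track along its y; a column behind (+x) carries a 36 mm wide arm over the track, top at 87 mm. Origin on the bench under the stop screw, whose axis is the jig's z. Yaw within 0.25 rad
- stop_screw (a joint): turn (rad) of the stop screw, growing clockwise seen from above: 3.18 mm down per rad; stays where left (0.1 N m friction). Starts at 0.5 to 1.25. At 0 its head is square to the jig's axes and the foot's face 46.5 mm above the bench; the block's top in the jig is at 41 mm: they meet at 1.73. From there the foot presses 0.8 N plus 6.4 N per rad; a light drag is 0.8 to 6 N, its middle at about 2.1
- screw_top (a point): centre of the top of the stop screw's square steel head, 14 x 14 mm, 18 mm high above a round flange of 29 mm, on the jig's arm; 112 mm above the bench when the screw reads 0, lower as it is screwed down
- foot_face (a point): centre of the lower face of the orange round foot (29 mm across, bevelled edge) under the screw; it goes down with the screw without turning and is sprung: it yields upward up to 7 mm at about 2 N per mm
- setting_block: aluminium setting block, 0.4 kg, in the jig's track under the foot: head 54 (x) by 60 (y) by 33 mm high; a tang 30 wide, 26 high runs along its own -y, out past the jig's base, to 132 mm from the head's centre. Origin: centre of the head's underside, 8 mm above the bench in the jig. It is drawn out along -y; after 95 mm the head is off the base and can be lowered
- tang (a point): grip point on the middle line of the setting block's tang, 100 mm from the head's centre, half way up (13 mm above the underside); grip across the 30 mm width (the block's x)
- key: box key, 150 mm long, 0.22 kg, upright in its stand: steel socket below, 27 mm square outside, open at the bottom, square hole 17 mm wide, 24 mm deep (1.5 mm more than the screw head each side: about 0.25 rad of play either way), 14 mm shank, red handle 26 x 26 mm from 94 to 150 mm up. Hole and handle are square to its x and y axes. Origin: centre of the bottom end, z up the key
- key_handle (a point): centre of the key's red handle, on its axis 122 mm above the bottom end; grip the 26 mm square across two flat sides from above
- key_stand: black round cup fixed to the bench, 55 mm outside (68 mm at the foot), 44 mm high, bore 47 mm wide, flaring to 56 mm at the mouth, flat floor 8 mm above the bench on which the key stands. Origin: centre of its underside
There are look-alikes about, which are no part of the job. There is more than one size of the key; the one meant has the size given above.

How it is judged:
By the outcome, as a careful person would: the job done as asked, in the order asked, and still so for the second after the job is handed in, with the robot touching nothing.
It also fails if it takes over 51 s, if anything falls off the work surface, if the arm or the gripper's body presses on something with over 40 N, if the wrist force passes 120 N, or if a joint passes its speed limit or range.

## Working session

There is one attempt and no reset: what is moved stays moved. The work goes in short steps, Python scripts to look and compute and a shell command to move; the robot and the scene stay as the last step left them, time stands still between calls to the robot, and variables do not carry over. Pictures are saved under pics/ and viewed, at most 10 in all, crops included, and the job is handed in when it is done.

```bash
mkdir -p pics; cat > h.py <<'E'
import numpy as np, cv2
from plant import get_obs, cams, close_job
def shot(n,f):
    c=cams.capture(n); cv2.imwrite('pics/'+f,c['color'][:,:,::-1]); np.savez('pics/'+f[:-4]+'.npz',**c); return c
def proj(c,X):
    p=c['K']@(c['R']@np.array(X,float)+c['t']); return p[:2]/p[2]
def ray(c,uv,z):
    d=c['R'].T@np.linalg.inv(c['K'])@np.array([uv[0],uv[1],1.]); o=-c['R'].T@c['t']; return o+d*(z-o[2])/d[2]
E
python3 - <<'E'
from h import *
ims=[]
for n in('top','side'):
    c=shot(n,n+'0.png'); print(n,c['K'].round(1).tolist(),(-c['R'].T@c['t']).round(),c['R'].round(2).tolist())
    cv2.imwrite(f'pics/{n}0b.png',cv2.resize(c['color'][:,:,::-1],(800,600),interpolation=cv2.INTER_CUBIC))
o=get_obs();print(o)
E
```

```text
top [[470.3, 0.0, 255.5], [0.0, 470.3, 194.8], [0.0, 0.0, 1.0]] [ 361.  -52. 1199.] [[0.02, -1.0, 0.02], [-0.98, -0.03, -0.18], [0.18, -0.01, -0.98]]
side [[463.8, 0.0, 254.5], [0.0, 463.8, 185.3], [0.0, 0.0, 1.0]] [ 398. -797.  730.] [[0.98, -0.22, -0.01], [-0.15, -0.63, -0.76], [0.16, 0.75, -0.65]]
{'time': 0.1, 'joint_positions': array([ 1.15201237e+00,  3.42663734e-01,  1.52489069e+00, -1.78584787e-05,
        1.27540940e+00, -1.45976556e-01]), 'dq': array([ 0.00198711, -0.00178434, -0.00253143, -0.00282025,  0.00136837,
        0.00027245]), 'tau': array([ 6.09530689e-04, -4.32011354e+01, -2.44689882e+01,  7.18527683e-02,
        5.27181511e-02, -7.04833201e-05]), 'tool_pos': array([141.28854267, 505.28434099, 240.11965207]), 'tcp_rot': array([-3.14023357e+00, -1.82553687e-04,  2.86879034e+00]), 'contact_force': array([ 0.77371574, -1.02272559,  0.66736144]), 'moment': array([ 0.04229167, -0.03143968, -0.03686973]), 'finger_force': 0.0, 'grip_width': 91.81086642534606}
```

View pics/top0b.png

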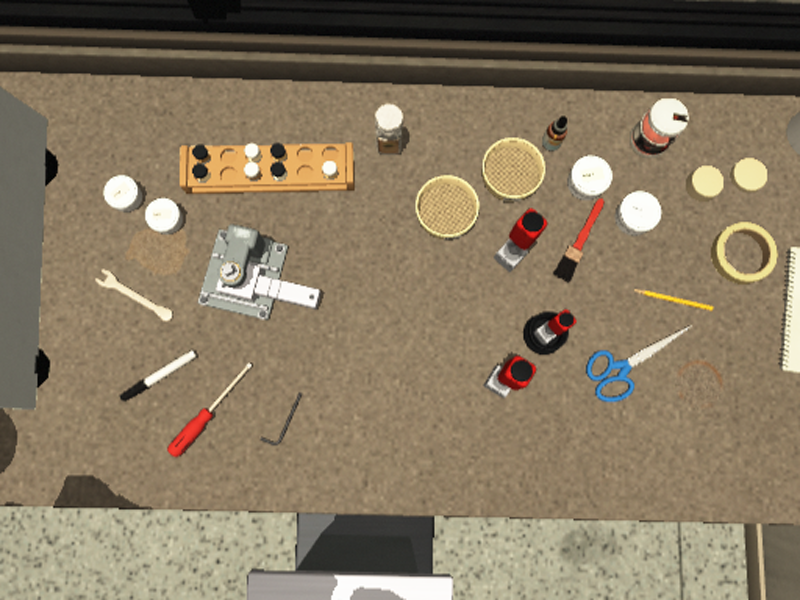

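View pics/side0b.png

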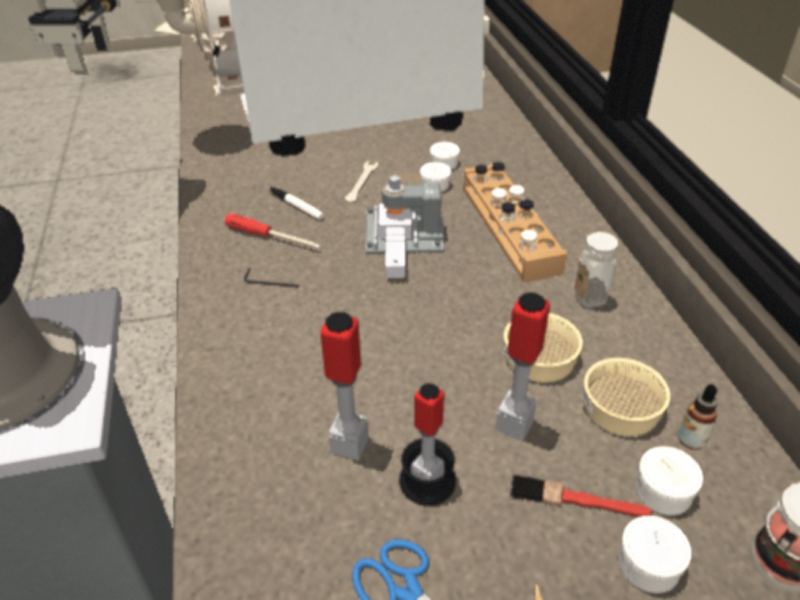

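Top view: the key stands in the black cup at about (547,333), with its handle top at (566,317). The jig's screw head is at (232,270) and its tang runs to (318,297). The two large keys are decoys. Next I take zoomed crops.

```bash
python3 - <<'E'
from h import *
# crops 80x60 px -> x5 = 400x300
T=cv2.imread('pics/top0.png');S=cv2.imread('pics/side0.png')
def cr(I,u,v,w=80,h=60): return cv2.resize(I[v:v+h,u:u+w],(400,300),interpolation=cv2.INTER_CUBIC)
im=np.vstack([np.hstack([cr(T,127,144),cr(T,320,180)]),np.hstack([cr(S,225,110,),cr(S,235,240,107,80)])])
cv2.imwrite('pics/crops.png',im)
E
```

```text
(no output)
```

View pics/crops.png

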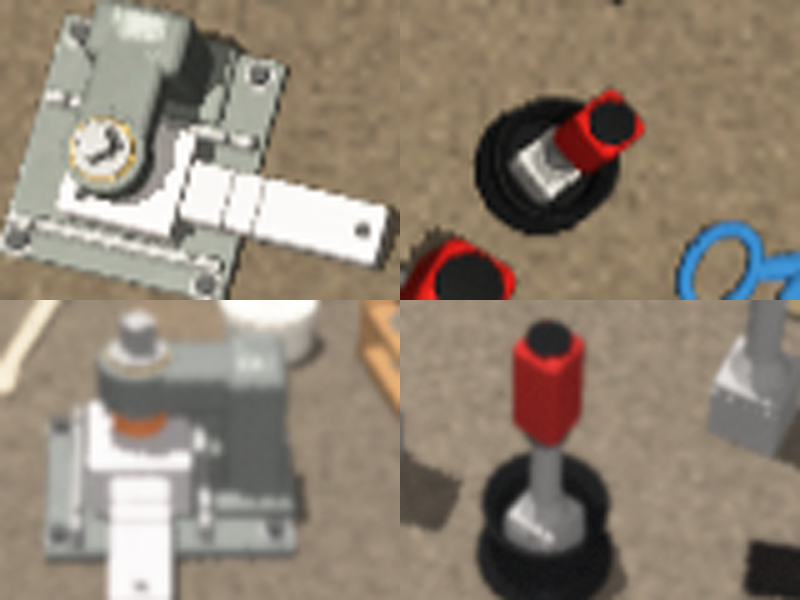

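```bash
python3 - <<'E'
from h import *
from scipy.optimize import least_squares
t=dict(np.load('pics/top0.npz'));s=dict(np.load('pics/side0.npz'))
def tri(a,b):
    f=lambda X:np.r_[proj(t,X)-a,proj(s,X)-b]
    r=least_squares(f,[400,0,50]);return r.x.round(1),r.fun.round(1)
ct=lambda u,v,u0,v0,k=5,l=5:((u+.5)/k-.5+u0,(v+.5)/l-.5+v0)
kt=ct(212,120,320,180); ks=ct(149,38,235,240,400/107,300/80)
print('key top tri',tri(kt,ks),'ray158',ray(t,kt,158)[:2],ray(s,ks,158)[:2])
print('stand top', ray(t,ct(147,158,320,180),44)[:2], 'stand side',ray(s,ct(146,205,235,240,400/107,300/80),44)[:2])
for n,p in dict(TR=(288,63),BL=(2,248),TL=(62,12)).items(): print(n,ray(t,ct(*p,127,144),8)[:2].round(1))
for n,p in dict(BL=(42,258),BR=(296,253)).items(): print('side',n,ray(s,ct(*p,225,110),8)[:2].round(1))
# jig: flange at z ~ 90, tang end top z=34
print('flange',ray(t,ct(103,150,127,144),91)[:2],'head side', ray(s,ct(139,20,225,110),109)[:2])
print('tang end', [ray(t,ct(*p,127,144),34)[:2].round(1) for p in((388,207),(378,266))],'start',[ray(t,ct(*p,127,144),34)[:2].round(1) for p in((188,163),(181,212))])
E
```

```text
key top tri (array([ 535.1, -304.7,  159.8]), array([ 0. , -0.1, -0.1,  0. ])) ray158 [ 535.24729319 -305.07166894] [ 535.69166933 -303.0887269 ]
stand top [ 534.32202573 -299.97596928] stand side [ 535.15783569 -306.94625073]
TR [673.3 121.2]
BL [571.5 262.4]
TL [697.5 240.3]
side BL [544.1 143.8]
side BR [672.  117.5]
flange [605.95744382 195.61455137] head side [608.30634236 196.60197456]
tang end [array([593.1,  63.3]), array([562.7,  67.1])] start [array([613. , 165.2]), array([587.7, 167.2])]
```

```bash
python3 -m creep '[{"tx":-0.0521,"ty":-0.0218,"hand":1},{"tx":-0.0521,"ty":-0.0218,"hand":1},{"tx":-0.0521,"ty":-0.0218,"hand":1},{"tx":-0.0521,"ty":-0.0218,"hand":1},{"tx":-0.0521,"ty":-0.0218,"hand":1}]'
python3 -m creep '[{"tx":-0.0521,"ty":-0.0218,"hand":1},{"tx":-0.0521,"ty":-0.0218,"hand":1},{"tx":-0.0521,"ty":-0.0218,"hand":1},{"tx":-0.0521,"ty":-0.0218,"hand":1},{"hand":1}]'
python3 -c "
from h import *
c=shot('wrist','w1.png');print(get_obs()['tool_pos'],get_obs()['tcp_rot'],(-c['R'].T@c['t']).round(),c['R'].round(2).tolist(),c['K'].round().tolist(),proj(c,[607,196,109]))"
python3 -m creep '[{"tx":-0.016,"ty":-0.0596,"hand":1},{"tx":-0.016,"ty":-0.0596,"hand":1},{"tx":-0.016,"ty":-0.0596,"hand":1},{"tx":-0.016,"ty":-0.0596,"hand":1},{"tx":-0.016,"ty":-0.0596,"hand":1}]'
python3 -m creep '[{"tx":-0.016,"ty":-0.0596,"hand":1},{"tx":-0.016,"ty":-0.0596,"hand":1},{"tx":-0.016,"ty":-0.0596,"hand":1},{"spin":10.4,"hand":1},{"spin":10.4,"hand":1}]'
python3 -m creep '[{"spin":10.2,"hand":1},{"hand":1}]'
python3 -c "
from h import *
c=shot('wrist','w2.png');print(get_obs()['tool_pos'],get_obs()['tcp_rot'],(-c['R'].T@c['t']).round(),proj(c,[535,-304,158]))
im=np.hstack([cv2.resize(cv2.imread('pics/w%d.png'%i),(400,300),interpolation=cv2.INTER_AREA) for i in (1,2)])
cv2.imwrite('pics/w12.png',im)"
```

```text
[141.30818854 505.34240333 240.21236027] [-3.14047725e+00 -1.77037314e-04  2.86879155e+00] [ 75. 524. 386.] [[0.27, 0.96, -0.0], [0.93, -0.26, 0.26], [0.25, -0.07, -0.97]] [[288.0, 0.0, 254.0], [0.0, 288.0, 196.0], [0.0, 0.0, 1.0]] [135.97113457 543.55021666]
[141.33107673 505.38556716 240.32740208] [-3.14072167e+00 -1.35997320e-04  2.86875060e+00] [ 75. 524. 386.] [-240.80932752  625.60768061]invalid input at $[0]: expected keys hand, tx, ty, tz, spin
invalid input at $[0]: expected keys hand, tx, ty, tz, spin
invalid input at $[0]: expected keys hand, tx, ty, tz, spin
invalid input at $[0]: expected keys hand, tx, ty, tz, spin
invalid input at $[0]: expected keys hand, tx, ty, tz, spin
```

View pics/w12.png

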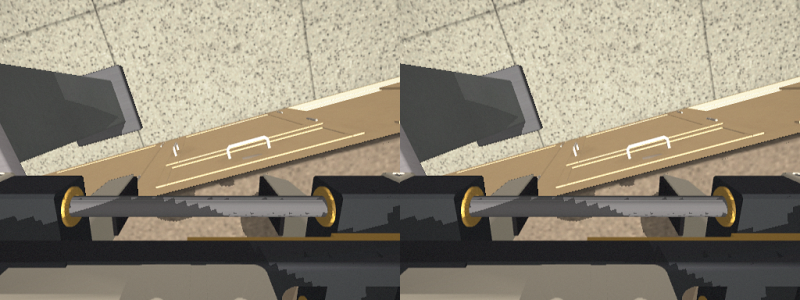

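```bash
R='x'
python3 -m creep '[{"hand":1,"tx":-0.0565,"ty":-0.0156,"tz":0.0036,"spin":0},{"hand":1,"tx":-0.0565,"ty":-0.0156,"tz":0.0036,"spin":0},{"hand":1,"tx":-0.0565,"ty":-0.0156,"tz":0.0036,"spin":0},{"hand":1,"tx":-0.0565,"ty":-0.0156,"tz":0.0036,"spin":0},{"hand":1,"tx":-0.0565,"ty":-0.0156,"tz":0.0036,"spin":0}]' &&
python3 -m creep '[{"hand":1,"tx":-0.0565,"ty":-0.0156,"tz":0.0036,"spin":0},{"hand":1,"tx":-0.0565,"ty":-0.0156,"tz":0.0036,"spin":0},{"hand":1,"tx":-0.0565,"ty":-0.0156,"tz":0.0036,"spin":0},{"hand":1,"tx":-0.0565,"ty":-0.0156,"tz":0.0036,"spin":0},{"hand":1,"tx":-0.0565,"ty":-0.0156,"tz":0.0036,"spin":0}]' &&
python3 -m creep '[{"hand":1,"tx":-0.0565,"ty":-0.0156,"tz":0.0036,"spin":0},{"hand":1,"tx":0,"ty":0,"tz":0,"spin":0}]' &&
python3 -c "
from h import *
c=shot('wrist','w3.png');print(get_obs()['tool_pos'],get_obs()['tcp_rot'],proj(c,[607,196,109]))" &&
python3 -m creep '[{"hand":1,"tx":-0.0072,"ty":-0.0557,"tz":-0.0044,"spin":0},{"hand":1,"tx":-0.0072,"ty":-0.0557,"tz":-0.0044,"spin":0},{"hand":1,"tx":-0.0072,"ty":-0.0557,"tz":-0.0044,"spin":0},{"hand":1,"tx":-0.0072,"ty":-0.0557,"tz":-0.0044,"spin":0},{"hand":1,"tx":-0.0072,"ty":-0.0557,"tz":-0.0044,"spin":0}]' &&
python3 -m creep '[{"hand":1,"tx":-0.0072,"ty":-0.0557,"tz":-0.0044,"spin":0},{"hand":1,"tx":-0.0072,"ty":-0.0557,"tz":-0.0044,"spin":0},{"hand":1,"tx":-0.0072,"ty":-0.0557,"tz":-0.0044,"spin":0},{"hand":1,"tx":-0.0072,"ty":-0.0557,"tz":-0.0044,"spin":0},{"hand":1,"tx":0,"ty":0,"tz":0,"spin":0}]' &&
python3 -c "
from h import *
c=shot('wrist','w4.png');print(get_obs()['tool_pos'],get_obs()['tcp_rot'],proj(c,[535,-304,158]))
c3=dict(np.load('pics/w3.npz'));o=[]
for k,P in((c3,[607,196,109]),(c,[535,-304,158])):
    u,v=proj(k,P); u,v=int(np.clip(u-40,0,432)),int(np.clip(v-40,0,304)); print(u,v)
    o.append(cv2.resize(k['color'][v:v+80,u:u+80,::-1],(400,400),interpolation=cv2.INTER_CUBIC))
cv2.imwrite('pics/w34.png',np.hstack(o))"
```

```text
time: 0.82
tool_pos: [393.9, 353.2, 222.6]
tcp_rot: [3.141, -0.0, 2.869]
contact_force: [0.8, 0.6, 0.6]
grip_width: 91.4
finger_force: 0.0
time: 1.45
tool_pos: [644.9, 202.0, 204.3]
tcp_rot: [3.141, -0.0, 2.869]
contact_force: [0.4, 0.2, -0.5]
grip_width: 92.1
finger_force: 0.0
time: 1.7
tool_pos: [696.1, 169.2, 198.1]
tcp_rot: [-3.14, -0.002, 2.864]
contact_force: [-0.6, 0.5, -0.3]
grip_width: 91.5
finger_force: 0.0
[694.49976223 171.13587831 198.96490144] [-3.14072673e+00 -2.38993097e-03  2.86604089e+00] [255.26970911  87.46931613]
time: 2.38
tool_pos: [652.4, -105.1, 223.9]
tcp_rot: [3.141, 0.0, 2.871]
contact_force: [0.2, -1.0, -0.2]
grip_width: 91.7
finger_force: 0.0
time: 3.0
tool_pos: [619.7, -330.3, 240.9]
tcp_rot: [-3.141, 0.0, 2.865]
contact_force: [0.0, 0.4, -1.0]
grip_width: 91.7
finger_force: 0.0
[ 620.3775835  -327.8415132   240.78591353] [ 3.14103525e+00 -1.02380638e-04  2.86686706e+00] [256.28717892  92.39265792]
215 47
216 52
```

View pics/w34.png

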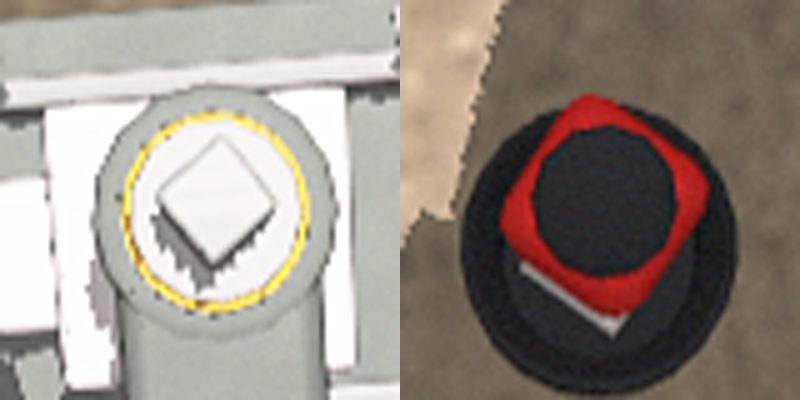

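```bash
python3 - <<'E'
from h import *
g=lambda k,p,u0,v0,z: ray(k,((p[0]+.5)/5-.5+u0,(p[1]+.5)/5-.5+v0),z)[:2]
a=dict(np.load('pics/w3.npz'));b=dict(np.load('pics/w4.npz'))
def rep(k,pts,u0,v0,z):
    P=np.array([g(k,p,u0,v0,z) for p in pts])
    for i in range(len(P)):
        d=P[(i+1)%len(P)]-P[i]; print(np.linalg.norm(d).round(1),(np.degrees(np.arctan2(d[1],d[0]))%90).round(1))
    print(P.mean(0))
rep(a,[(157,200),(220,136),(276,207),(212,262)],215,47,109)
print('flange',g(a,(216,211),215,47,91))
rep(b,[(103,225),(190,95),(310,185),(232,312)],216,52,158)
print('cap',g(b,(205,200),216,52,158),'standtop',g(b,(199,247),216,52,44))
E
```

```text
13.3 27.6
13.3 24.6
12.7 23.4
12.4 27.2
[607.15842803 198.01170639]
flange [606.8025792  198.31322486]
22.4 38.3
21.8 39.3
21.6 41.9
23.2 41.3
[ 535.39776846 -303.28171532]
cap [ 534.5243683  -303.62262983] standtop [ 534.42878259 -303.86398488]
```

The screw head's flats lie at about 26° (turn ≈ 0.92) at (607,198). The key is at (535,-303.5) with its flats at 40°. I'll grasp it now.

```bash

python3 -m creep '[{"hand":1,"tx":0.0444,"ty":0.0002,"tz":0,"spin":0},{"hand":1,"tx":0.0444,"ty":0.0002,"tz":0,"spin":0},{"hand":1,"tx":0,"ty":0,"tz":0,"spin":8.6},{"hand":1,"tx":0,"ty":0,"tz":0,"spin":8.6},{"hand":1,"tx":0,"ty":0,"tz":0,"spin":8.6}]' &&
python3 -m creep '[{"hand":0.6,"tx":0,"ty":0,"tz":0,"spin":8.5},{"hand":0.6,"tx":0,"ty":0,"tz":0,"spin":0},{"hand":0.6,"tx":0,"ty":0,"tz":0,"spin":0}]'
python3 -c "
from h import *
c=cams.capture('top');o=get_obs();print(o['tool_pos'],o['tcp_rot'],o['grip_width'])
t=dict(np.load('pics/top0.npz'));s=dict(np.load('pics/side0.npz'))
for z in(158,200,240):print(z,ray(t,(332,238),z),ray(s,(217,205.6),z))"
```

```text
time: 3.68
tool_pos: [536.0, -300.2, 241.2]
tcp_rot: [3.141, -0.0, 2.416]
contact_force: [0.9, -0.6, 0.3]
grip_width: 92.0
finger_force: 0.0
time: 4.05
tool_pos: [535.9, -301.7, 240.9]
tcp_rot: [3.141, -0.0, 2.275]
contact_force: [-0.0, 0.3, -0.1]
grip_width: 66.6
finger_force: 0.0
[ 535.87035631 -302.00249839  240.87702078] [ 3.14133702e+00 -1.14762557e-05  2.27368852e+00] 62.239333968983125
158 [ 456.16812426 -237.00223794  158.        ] [ 460.86589712 -175.87246966  158.        ]
200 [ 452.32766814 -229.55199989  200.        ] [ 456.23819422 -221.49752023  200.        ]
240 [ 448.67009089 -222.45653508  240.        ] [ 451.83085813 -264.94994934  240.        ]
```

```bash

python3 -m creep '[{"hand":0.6,"tx":-0.0006,"ty":-0.0016,"tz":0.045,"spin":0},{"hand":0.6,"tx":0,"ty":0,"tz":0.045,"spin":0},{"hand":0.6,"tx":0,"ty":0,"tz":0.025,"spin":0},{"hand":0.6,"tx":0,"ty":0,"tz":0,"spin":0},{"hand":0,"tx":0,"ty":0,"tz":0,"spin":0}]' &&
python3 -m creep '[{"hand":0,"tx":0,"ty":0,"tz":0,"spin":0},{"hand":0,"tx":0,"ty":0,"tz":0,"spin":0},{"hand":0,"tx":0,"ty":0,"tz":0,"spin":0},{"hand":0,"tx":0,"ty":0,"tz":0,"spin":0}]'
python3 -c "
from h import *
o=get_obs();print(o)"
```

```text
time: 4.72
tool_pos: [535.5, -304.8, 127.0]
tcp_rot: [3.141, 0.002, 2.271]
contact_force: [-0.2, 0.0, -0.3]
grip_width: 49.2
finger_force: 0.0
time: 5.22
tool_pos: [535.2, -304.6, 126.5]
tcp_rot: [3.141, 0.001, 2.27]
contact_force: [0.5, 0.8, 5.2]
grip_width: 25.8
finger_force: 29.9
{'time': 5.225, 'joint_positions': array([-6.41959959e-01,  6.08634501e-01,  1.41401670e+00,  2.05168376e-04,
        1.11750130e+00, -1.34152299e+00]), 'dq': array([ 2.21612525e-04,  3.45916841e-05,  1.34857348e-04,  3.36345612e-04,
       -4.28165787e-04,  1.47840507e-03]), 'tau': array([-3.21905594e-01, -5.09794378e+01, -2.09807897e+01, -1.32341213e-01,
       -1.41307754e-01,  8.94895900e-03]), 'tool_pos': array([ 535.18855095, -304.64425704,  126.54088721]), 'tcp_rot': array([3.14108560e+00, 1.36050847e-03, 2.27026929e+00]), 'contact_force': array([0.50006472, 0.81199875, 5.24009057]), 'moment': array([0.06271117, 0.10104991, 0.04388212]), 'finger_force': 29.90822732448578, 'grip_width': 25.76911053401242}
```

```bash

python3 -m creep '[{"hand":0,"tx":0,"ty":0,"tz":-0.03,"spin":0},{"hand":0,"tx":0,"ty":0,"tz":-0.054,"spin":0},{"hand":0,"tx":0,"ty":0,"tz":-0.054,"spin":0},{"hand":0,"tx":0.0195,"ty":0.0217,"tz":0,"spin":0},{"hand":0,"tx":0.0375,"ty":0.042,"tz":0,"spin":0}]' &&
python3 -m creep '[{"hand":0,"tx":0.0375,"ty":0.042,"tz":0,"spin":0},{"hand":0,"tx":0.0375,"ty":0.042,"tz":0,"spin":0},{"hand":0,"tx":0.0375,"ty":0.042,"tz":0,"spin":0},{"hand":0,"tx":0.0375,"ty":0.042,"tz":0,"spin":0},{"hand":0,"tx":0.0375,"ty":0.042,"tz":0,"spin":0}]' &&
python3 -m creep '[{"hand":0,"tx":0.0375,"ty":0.042,"tz":0,"spin":0},{"hand":0,"tx":0.0375,"ty":0.042,"tz":0,"spin":0},{"hand":0,"tx":0.0184,"ty":0.02,"tz":0,"spin":0},{"hand":0,"tx":0,"ty":0,"tz":0,"spin":7},{"hand":0,"tx":0,"ty":0,"tz":0,"spin":7}]' &&
python3 -m creep '[{"hand":0,"tx":0,"ty":0,"tz":0,"spin":0},{"hand":0,"tx":0,"ty":0,"tz":0,"spin":0}]'
python3 -c "
from h import *
o=get_obs();print(o['tool_pos'],o['tcp_rot'],o['moment'],o['contact_force'])
c=shot('side','s5.png');d=shot('top','t5.png');o=[]
for k,P in((c,[607,198,130]),(d,[607,198,130])):
    u,v=proj(k,P).round().astype(int);u0,v0=u-40,v-50;print(u0,v0)
    o.append(cv2.resize(k['color'][v0:v0+100,u0:u0+80,::-1],(400,500),interpolation=cv2.INTER_CUBIC))
cv2.imwrite('pics/s5c.png',np.hstack(o))"
```

```text
time: 5.85
tool_pos: [546.5, -220.5, 263.4]
tcp_rot: [-3.141, 0.0, 2.267]
contact_force: [0.7, 1.1, -3.0]
grip_width: 25.4
finger_force: 29.9
time: 6.48
tool_pos: [586.6, 60.6, 263.0]
tcp_rot: [-3.141, -0.001, 2.27]
contact_force: [-0.3, 0.2, -2.8]
grip_width: 25.9
finger_force: 29.9
time: 7.1
tool_pos: [605.9, 197.8, 262.5]
tcp_rot: [-3.139, -0.0, 2.023]
contact_force: [0.7, -0.2, -3.1]
grip_width: 26.1
finger_force: 29.9
time: 7.35
tool_pos: [606.2, 197.0, 263.3]
tcp_rot: [-3.141, -0.0, 2.028]
contact_force: [0.1, 0.5, -2.7]
grip_width: 26.1
finger_force: 29.9
[606.18842256 197.04475552 263.28298439] [-3.14076085e+00 -2.38838015e-04  2.02797702e+00] [-0.06747251  0.03343762  0.01958956] [ 0.10274868  0.45986806 -2.69558127]
212 56
103 119
```

View pics/s5c.png

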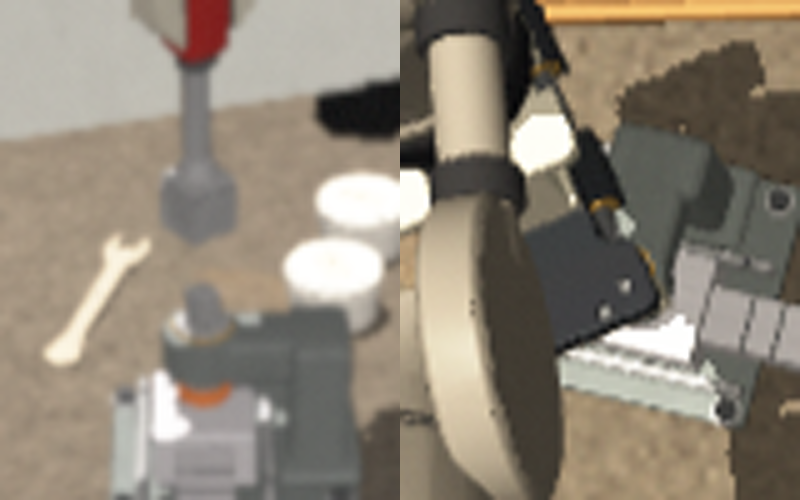

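```bash
python3 - <<'E'
from h import *
c=dict(np.load('pics/s5.npz'))
P=lambda X:(proj(c,X)-[212,56]+.5)*5-.5
for z in(145,160,200): print('key',z,P([606.2,197,z]).round(1))
for z in(109,100): print('head',z,P([606.2,197,z]).round(1))
print(P([607.2,197,109])-P([606.2,197,109]),P([606.2,198,109])-P([606.2,197,109]))
E
```

```text
key 145 [198.7 227.6]
key 160 [198.2 200.8]
key 200 [196.9 127.1]
head 109 [199.8 290.1]
head 100 [200.  305.4]
[ 1.92576082 -0.24672212] [-0.42238954 -1.01066664]
```

```bash

python3 -m creep '[{"hand":0,"tx":-0.0005,"ty":0.0011,"tz":0.015,"spin":0},{"hand":0,"tx":0,"ty":0,"tz":0.015,"spin":0},{"hand":0,"tx":0,"ty":0,"tz":0.006,"spin":0},{"hand":0,"tx":0,"ty":0,"tz":0.004,"spin":0},{"hand":0,"tx":0,"ty":0,"tz":0,"spin":0}]'; python3 -c "
from h import *
o=get_obs();print(o['tool_pos'],o['moment'],o['contact_force'])"
```

```text
time: 8.07
tool_pos: [607.6, 197.3, 223.6]
tcp_rot: [-3.142, -0.0, 2.026]
contact_force: [0.5, -0.4, -2.0]
grip_width: 25.8
finger_force: 29.9
[607.56515267 197.26953383 223.58333539] [-0.049178    0.00796339  0.01783188] [ 0.46735604 -0.39602961 -2.00837455]
```

```bash

python3 -m creep '[{"hand":0,"tx":0,"ty":0,"tz":0.005,"spin":0},{"hand":0,"tx":0,"ty":0,"tz":0.005,"spin":0},{"hand":0,"tx":0,"ty":0,"tz":0.002,"spin":0},{"hand":0,"tx":0,"ty":0,"tz":0,"spin":0}]'; python3 -c "
from h import *
o=get_obs();print(o['tool_pos'],o['moment'],o['contact_force'])"
```

```text
time: 8.57
tool_pos: [607.5, 197.2, 211.5]
tcp_rot: [-3.141, -0.0, 2.026]
contact_force: [0.5, -0.9, -1.6]
grip_width: 25.8
finger_force: 29.9
[607.47340806 197.24971439 211.53465197] [-0.03623696  0.06608081 -0.04628579] [ 0.54793915 -0.94455982 -1.58244139]
```

```bash

python3 -m creep '[{"hand":0,"tx":0,"ty":0,"tz":0,"spin":7},{"hand":0,"tx":0,"ty":0,"tz":0,"spin":7},{"hand":0,"tx":0,"ty":0,"tz":0.0004,"spin":8},{"hand":0,"tx":0,"ty":0,"tz":0.0004,"spin":8},{"hand":0,"tx":0,"ty":0,"tz":0,"spin":0}]'; python3 -c "
from h import *
o=get_obs();print(o['tool_pos'],o['moment'],o['contact_force'])"
python3 -m creep '[{"hand":0,"tx":0,"ty":0,"tz":0.0004,"spin":8},{"hand":0,"tx":0,"ty":0,"tz":0.0004,"spin":8},{"hand":0,"tx":0,"ty":0,"tz":0.0004,"spin":8},{"hand":0,"tx":0,"ty":0,"tz":0.0004,"spin":8},{"hand":0,"tx":0,"ty":0,"tz":0,"spin":0}]'; python3 -c "
from h import *
o=get_obs();print(o['tool_pos'],o['tcp_rot'],o['moment'],o['contact_force'])
c=shot('side','s6.png')
u,v=240,130
k=[dict(np.load(f'pics/{f}.npz')) for f in('side0','s6')]
cv2.imwrite('pics/s6c.png',np.hstack([cv2.resize(i['color'][110:170,220:280,::-1],(400,400),interpolation=cv2.INTER_CUBIC) for i in k]))
"
```

```text
time: 9.2
tool_pos: [607.3, 197.2, 211.0]
tcp_rot: [-3.141, 0.0, 1.504]
contact_force: [-2.1, -0.5, -1.6]
grip_width: 25.5
finger_force: 29.9
[607.26938288 197.24258416 211.04364608] [-0.14569706  0.47793049 -0.021917  ] [-2.05807609 -0.50677738 -1.55936177]
time: 9.82
tool_pos: [607.1, 197.4, 209.3]
tcp_rot: [-3.141, 0.001, 0.948]
contact_force: [-2.3, -0.5, -1.3]
grip_width: 26.1
finger_force: 29.9
[607.11148977 197.36985978 209.25987273] [-3.14064876e+00  5.12361112e-04  9.47510917e-01] [-0.03044802  0.74153608  0.02101646] [-2.26457137 -0.53161308 -1.2577748 ]
```

View pics/s6c.png

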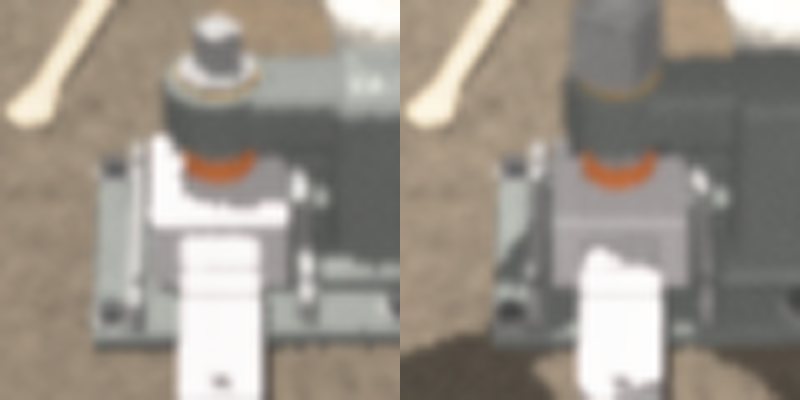

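The foot is down close to the block top. I'll turn the last 22°, back off into the play, and lift.

```bash

python3 -m creep '[{"hand":0,"tx":0,"ty":0,"tz":0.0004,"spin":8},{"hand":0,"tx":0,"ty":0,"tz":0.0004,"spin":8},{"hand":0,"tx":0,"ty":0,"tz":0.0004,"spin":6},{"hand":0,"tx":0,"ty":0,"tz":0,"spin":0},{"hand":0,"tx":0,"ty":0,"tz":0,"spin":0}]'; python3 -c "
from h import *
o=get_obs();print(o['tool_pos'],o['tcp_rot'],o['moment'],o['contact_force'])"
python3 -m creep '[{"hand":0,"tx":0,"ty":0,"tz":0,"spin":-7},{"hand":0,"tx":0,"ty":0,"tz":0,"spin":-7},{"hand":0,"tx":0,"ty":0,"tz":0,"spin":0}]'; python3 -c "
from h import *
o=get_obs();print(o['tool_pos'],o['tcp_rot'],o['moment'],o['contact_force'])"
```

```text
time: 10.5
tool_pos: [607.1, 197.4, 208.1]
tcp_rot: [-3.141, 0.001, 0.564]
contact_force: [-3.7, 0.9, -0.3]
grip_width: 25.8
finger_force: 29.9
[607.13968672 197.4448188  208.07333959] [-3.14081041e+00  6.38593296e-04  5.63553660e-01] [0.17088359 1.18080001 0.05494644] [-3.73278472  0.94145791 -0.32324148]
time: 10.88
tool_pos: [608.1, 197.2, 208.2]
tcp_rot: [3.141, -0.001, 0.805]
contact_force: [-1.1, 0.6, -1.6]
grip_width: 26.2
finger_force: 29.9
[608.14683083 197.21851549 208.23831507] [ 3.14062813e+00 -1.21062250e-03  8.04836328e-01] [-0.00494238  0.17209607 -0.04853656] [-1.06033901  0.62265301 -1.61898447]
```

```bash

python3 -m creep '[{"hand":0,"tx":0,"ty":0,"tz":-0.01,"spin":0},{"hand":0,"tx":0,"ty":0,"tz":-0.02,"spin":0},{"hand":0,"tx":0,"ty":0,"tz":-0.025,"spin":0},{"hand":0,"tx":-0.05,"ty":0,"tz":0,"spin":0},{"hand":0,"tx":-0.05,"ty":0,"tz":0,"spin":0}]'; 
python3 -m creep '[{"hand":0,"tx":0,"ty":0,"tz":0,"spin":0}]'; python3 -c "
from h import *
o=get_obs();print(o['tool_pos'],o['tcp_rot'],o['moment'],o['contact_force'])
c=shot('wrist','w7.png');d=shot('side','s7.png')
p=[proj(c,[607,198,105]),proj(d,[607,198,110])];print(p)
o=[]
for k,(u,v) in zip((c,d),p):
    u0,v0=int(max(u-40,0)),int(max(v-40,0));print(u0,v0);o.append(cv2.resize(k['color'][v0:v0+80,u0:u0+80,::-1],(400,400),interpolation=cv2.INTER_CUBIC))
cv2.imwrite('pics/w7c.png',np.hstack(o))"
```

```text
time: 11.5
tool_pos: [537.9, 124.4, 264.1]
tcp_rot: [3.14, -0.002, 0.804]
contact_force: [0.7, -0.2, -1.5]
grip_width: 26.0
finger_force: 30.0
time: 11.62
tool_pos: [536.5, 123.3, 264.3]
tcp_rot: [3.141, 0.0, 0.801]
contact_force: [0.3, 0.0, -2.0]
grip_width: 26.0
finger_force: 30.0
[536.47524916 123.27540845 264.34945711] [3.14078821e+00 2.55537728e-04 8.00798896e-01] [-0.06881749  0.15474044  0.04274206] [ 0.34822046  0.01774511 -2.01546794]
[array([252.05045629,  84.54920617]), array([251.77254071, 113.04133834])]
212 44
211 73
```

View pics/w7c.png

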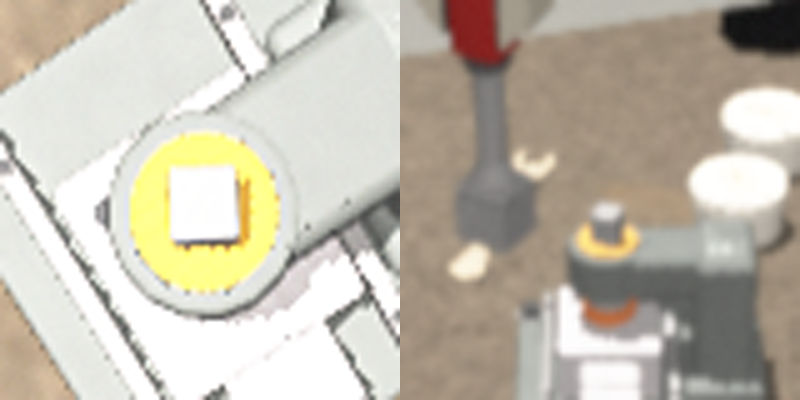

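The head now reads about 0.86 rad in yaw, so the screw is at ≈2.08, which is inside the window. Next the key goes back.

```bash

python3 -m creep '[{"hand":0,"tx":0,"ty":0,"tz":0,"spin":-10.5},{"hand":0,"tx":0,"ty":0,"tz":0,"spin":-10.5},{"hand":0,"tx":0,"ty":0,"tz":0,"spin":-10.5},{"hand":0,"tx":0,"ty":0,"tz":0,"spin":-10.5},{"hand":0,"tx":0,"ty":0,"tz":0,"spin":-10.5}]' &&
python3 -m creep '[{"hand":0,"tx":0,"ty":0,"tz":0,"spin":-10.5},{"hand":0,"tx":0,"ty":0,"tz":0,"spin":-10.5},{"hand":0,"tx":0,"ty":0,"tz":0,"spin":-10.5},{"hand":0,"tx":-0.0408,"ty":-0.0345,"tz":0,"spin":0},{"hand":0,"tx":-0.0408,"ty":-0.0345,"tz":0,"spin":0}]' &&
python3 -m creep '[{"hand":0,"tx":-0.0408,"ty":-0.0345,"tz":0,"spin":0},{"hand":0,"tx":-0.0408,"ty":-0.0345,"tz":0,"spin":0},{"hand":0,"tx":-0.0408,"ty":-0.0345,"tz":0,"spin":0},{"hand":0,"tx":-0.0408,"ty":-0.0345,"tz":0,"spin":0},{"hand":0,"tx":-0.0408,"ty":-0.0345,"tz":0,"spin":0}]' &&
python3 -m creep '[{"hand":0,"tx":-0.0408,"ty":-0.0345,"tz":0,"spin":0},{"hand":0,"tx":0,"ty":0,"tz":0.03,"spin":0},{"hand":0,"tx":0,"ty":0,"tz":0.03,"spin":0},{"hand":0,"tx":0,"ty":0,"tz":0,"spin":0}]'
python3 -c "
from h import *
o=get_obs();print(o['tool_pos'],o['tcp_rot'],o['contact_force'])"
```

```text
time: 12.35
tool_pos: [539.4, 126.1, 263.4]
tcp_rot: [3.14, -0.0, 1.727]
contact_force: [-0.9, -0.1, -1.7]
grip_width: 25.7
finger_force: 30.0
time: 12.98
tool_pos: [539.3, 18.2, 263.5]
tcp_rot: [3.14, 0.001, 2.273]
contact_force: [1.4, -0.5, -3.0]
grip_width: 25.9
finger_force: 30.0
time: 13.6
tool_pos: [538.5, -250.6, 263.4]
tcp_rot: [3.141, 0.002, 2.27]
contact_force: [0.9, 0.2, -1.3]
grip_width: 26.1
finger_force: 30.0
time: 14.1
tool_pos: [537.1, -301.7, 200.7]
tcp_rot: [-3.141, -0.004, 2.27]
contact_force: [0.4, 0.4, -2.6]
grip_width: 25.6
finger_force: 30.0
[ 537.07060768 -301.66810452  200.72612942] [-3.14067349 -0.00448071  2.27020101] [ 0.44993013  0.42109243 -2.5778228 ]
```

```bash

python3 -m creep '[{"hand":0,"tx":-0.0008,"ty":-0.0032,"tz":0,"spin":0},{"hand":0,"tx":0,"ty":0,"tz":0.025,"spin":0},{"hand":0,"tx":0,"ty":0,"tz":0.025,"spin":0},{"hand":0,"tx":0,"ty":0,"tz":0.018,"spin":0},{"hand":0,"tx":0,"ty":0,"tz":0.003,"spin":0}]' &&
python3 -m creep '[{"hand":0,"tx":0,"ty":0,"tz":0.002,"spin":0},{"hand":0,"tx":0,"ty":0,"tz":0.001,"spin":0},{"hand":0,"tx":0,"ty":0,"tz":0,"spin":0}]'
python3 -c "
from h import *
o=get_obs();print(o['tool_pos'],o['tcp_rot'],o['contact_force'],o['moment'])"
```

```text
time: 14.72
tool_pos: [535.6, -305.0, 132.6]
tcp_rot: [3.141, 0.001, 2.27]
contact_force: [0.1, -0.1, -1.5]
grip_width: 25.6
finger_force: 30.0
time: 15.1
tool_pos: [535.4, -305.1, 129.8]
tcp_rot: [3.141, 0.001, 2.27]
contact_force: [-0.9, -0.3, -2.9]
grip_width: 25.8
finger_force: 30.0
[ 535.40005621 -305.08646618  129.78088328] [3.14127730e+00 1.09124851e-03 2.27014447e+00] [-0.88484169 -0.27380137 -2.89749763] [-0.07089178 -0.00358634 -0.01728181]
```

```bash

python3 -m creep '[{"hand":0,"tx":0,"ty":0,"tz":0.002,"spin":0},{"hand":0,"tx":0,"ty":0,"tz":0.001,"spin":0},{"hand":0,"tx":0,"ty":0,"tz":0,"spin":0}]'
python3 -c "
from h import *
o=get_obs();print(o['tool_pos'],o['contact_force'],o['moment'])"
```

```text
time: 15.48
tool_pos: [535.2, -304.9, 126.6]
tcp_rot: [3.141, 0.0, 2.27]
contact_force: [-1.0, 1.4, 3.2]
grip_width: 26.1
finger_force: 30.0
[ 535.20618147 -304.9273802   126.59163972] [-1.03731837  1.3688082   3.18880028] [ 0.10527298  0.26693121 -0.03849536]
```

```bash

python3 -m creep '[{"hand":0.5,"tx":0,"ty":0,"tz":0,"spin":0},{"hand":0.6,"tx":0,"ty":0,"tz":0,"spin":0},{"hand":0.6,"tx":0,"ty":0,"tz":0,"spin":0},{"hand":0.6,"tx":0,"ty":0,"tz":-0.04,"spin":0},{"hand":0.6,"tx":0,"ty":0,"tz":-0.06,"spin":0}]' &&
python3 -m creep '[{"hand":0.6,"tx":0,"ty":0,"tz":-0.03,"spin":0},{"hand":0.6,"tx":0,"ty":0,"tz":0,"spin":0}]'
python3 -c "
from h import *
o=get_obs();print(o['tool_pos'],o['tcp_rot'])
for f in('w3','top0'):
    c=dict(np.load(f'pics/{f}.npz'));g=c['color'].min(2)
    m=np.zeros_like(g);P=[[607,198,0]]
    y=np.array([.199,.980]);x=np.array([.980,-.199]);b=np.array([607,198])
    poly=np.array([proj(c,[*(b-y*s+x*w),34]) for s,w in((45,-24),(45,24),(140,24),(140,-24))])
    cv2.fillPoly(m,[poly.round().astype(int)],1);mm=((g>200)&(m>0)).astype(np.uint8)
    n,l,st,_=cv2.connectedComponentsWithStats(mm);k=1+st[1:,4].argmax()
    v,u=np.nonzero(l==k);X=np.array([ray(c,(a,d),34)[:2] for a,d in zip(u,v)],np.float32)
    r=cv2.minAreaRect(X);print(f,r,X.mean(0),len(X)); print(cv2.fitLine(X,cv2.DIST_L2,0,.01,.01).ravel())
d=shot('side','s8.png');cv2.imwrite('pics/s8c.png',np.vstack([cv2.resize(d['color'][225:345,240:340,::-1],(400,480)) ]))
"
```

```text
time: 16.1
tool_pos: [534.3, -304.3, 225.2]
tcp_rot: [-3.141, -0.005, 2.27]
contact_force: [0.7, -0.2, 0.5]
grip_width: 54.9
finger_force: 0.0
time: 16.35
tool_pos: [536.1, -305.5, 259.0]
tcp_rot: [3.14, 0.006, 2.27]
contact_force: [0.2, 0.4, 0.2]
grip_width: 54.8
finger_force: 0.0
[ 536.07304115 -305.54183364  259.04629813] [3.14013713 0.00576866 2.27023055]
w3 ((596.3018188476562, 150.43740844726562), (8.723776817321777, 28.748119354248047), 79.60445404052734) [593.0767  151.89125] 177
[ 9.9905086e-01 -4.3559209e-02  5.9307690e+02  1.5189127e+02]
top0 ((588.4442749023438, 110.80470275878906), (90.09600067138672, 28.456357955932617), 77.30810546875) [588.3033  110.36016] 374
[2.16981143e-01 9.76175785e-01 5.88303345e+02 1.10360146e+02]
```

View pics/s8c.png

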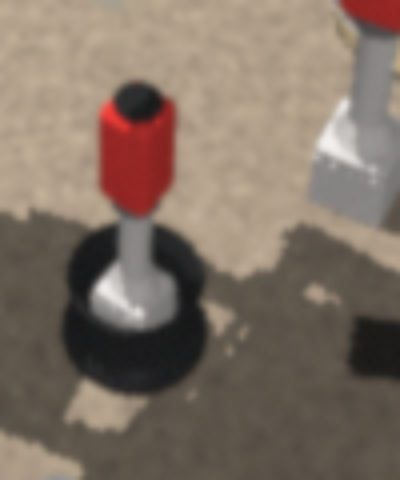

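The key stands upright in the cup. Now I go to the tang at (586,100), with tool yaw 1.36.

```bash

python3 -m creep '[{"hand":0.7,"tx":0.0348,"ty":0.0374,"tz":0,"spin":0},{"hand":0.7,"tx":0.0348,"ty":0.0374,"tz":0,"spin":0},{"hand":0.7,"tx":0.0348,"ty":0.0374,"tz":0,"spin":0},{"hand":0.7,"tx":0.0348,"ty":0.0374,"tz":0,"spin":0},{"hand":0.7,"tx":0.0348,"ty":0.0374,"tz":0,"spin":0}]' &&
python3 -m creep '[{"hand":0.7,"tx":0.0348,"ty":0.0374,"tz":0,"spin":0},{"hand":0.7,"tx":0.0348,"ty":0.0374,"tz":0,"spin":0},{"hand":0.7,"tx":0.0348,"ty":0.0374,"tz":0,"spin":0},{"hand":0.7,"tx":0,"ty":0,"tz":0,"spin":10.4},{"hand":0.7,"tx":0,"ty":0,"tz":0,"spin":10.4}]' &&
python3 -m creep '[{"hand":0.7,"tx":0,"ty":0,"tz":0,"spin":10.4},{"hand":0.7,"tx":0,"ty":0,"tz":0,"spin":10.4},{"hand":0.7,"tx":0,"ty":0,"tz":0,"spin":10.4},{"hand":0.7,"tx":0,"ty":0,"tz":0.06,"spin":0},{"hand":0.7,"tx":0,"ty":0,"tz":0.06,"spin":0}]' &&
python3 -m creep '[{"hand":0.7,"tx":0,"ty":0,"tz":0.05,"spin":0},{"hand":0.7,"tx":0,"ty":0,"tz":0,"spin":0}]'
python3 -c "
from h import *
o=get_obs();print(o['tool_pos'],o['tcp_rot'],o['contact_force'],o['grip_width'])"
```

```text
time: 17.02
tool_pos: [565.5, -49.6, 254.0]
tcp_rot: [-3.14, -0.003, 2.27]
contact_force: [0.6, 0.4, -0.8]
grip_width: 63.9
finger_force: 0.0
time: 17.65
tool_pos: [584.0, 101.7, 253.7]
tcp_rot: [-3.138, -0.001, 1.903]
contact_force: [-0.0, 0.1, -0.7]
grip_width: 64.6
finger_force: 0.0
time: 18.27
tool_pos: [584.0, 100.7, 133.3]
tcp_rot: [-3.14, 0.0, 1.363]
contact_force: [-0.5, 0.7, -0.2]
grip_width: 64.4
finger_force: 0.0
time: 18.52
tool_pos: [581.0, 100.6, 80.9]
tcp_rot: [-3.13, 0.003, 1.362]
contact_force: [-0.5, 0.0, 0.2]
grip_width: 64.7
finger_force: 0.0
[580.98654206 100.55277893  80.90364179] [-3.13010462e+00  2.88055402e-03  1.36249221e+00] [-0.45777182  0.00798175  0.23278405] 64.69207978991342
```

```bash

python3 -m creep '[{"hand":0.7,"tx":0,"ty":0,"tz":0,"spin":0},{"hand":0.7,"tx":0,"ty":0,"tz":0,"spin":0}]'
```

```text
time: 18.77
tool_pos: [586.3, 100.8, 88.5]
tcp_rot: [3.138, -0.001, 1.363]
contact_force: [-0.2, -0.7, 0.5]
grip_width: 64.0
finger_force: 0.0
```

```bash

python3 -m creep '[{"hand":0.7,"tx":0,"ty":0,"tz":0.025,"spin":0},{"hand":0.7,"tx":0,"ty":0,"tz":0.025,"spin":0},{"hand":0.7,"tx":0,"ty":0,"tz":0.012,"spin":0},{"hand":0.7,"tx":0,"ty":0,"tz":0.003,"spin":0},{"hand":0.7,"tx":0,"ty":0,"tz":0,"spin":0}]'; python3 -m creep '[{"hand":0.7,"tx":0,"ty":0,"tz":0,"spin":0}]'
```

```text
time: 19.4
tool_pos: [585.6, 100.8, 22.1]
tcp_rot: [3.14, -0.0, 1.363]
contact_force: [0.8, 0.4, -0.7]
grip_width: 64.6
finger_force: 0.0
time: 19.52
tool_pos: [585.5, 100.8, 22.1]
tcp_rot: [3.14, -0.001, 1.363]
contact_force: [0.0, 0.8, -0.1]
grip_width: 64.4
finger_force: 0.0
```

```bash

python3 -m creep '[{"hand":0.7,"tx":0,"ty":0,"tz":0.004,"spin":0},{"hand":0,"tx":0,"ty":0,"tz":0,"spin":0},{"hand":0,"tx":0,"ty":0,"tz":0,"spin":0},{"hand":0,"tx":0,"ty":0,"tz":0,"spin":0},{"hand":0,"tx":0,"ty":0,"tz":0,"spin":0}]'; python3 -m creep '[{"hand":0,"tx":0,"ty":0,"tz":0,"spin":0}]'
```

```text
time: 20.15
tool_pos: [585.2, 100.7, 17.2]
tcp_rot: [3.141, -0.0, 1.362]
contact_force: [2.2, -0.2, -2.8]
grip_width: 29.4
finger_force: 30.0
time: 20.27
tool_pos: [585.3, 100.7, 17.2]
tcp_rot: [3.141, -0.0, 1.362]
contact_force: [1.2, -0.7, -0.9]
grip_width: 30.1
finger_force: 29.9
```

```bash

python3 -m creep '[{"hand":0,"tx":-0.004,"ty":0,"tz":0,"spin":0},{"hand":0,"tx":-0.008,"ty":0,"tz":0,"spin":0},{"hand":0,"tx":-0.008,"ty":0,"tz":0,"spin":0}]'
```

```text
time: 20.65
tool_pos: [580.8, 82.3, 17.2]
tcp_rot: [3.141, -0.002, 1.363]
contact_force: [2.4, 6.3, -0.6]
grip_width: 29.9
finger_force: 29.9
```

```bash

python3 -m creep '[{"hand":0,"tx":-0.01,"ty":0,"tz":0,"spin":0},{"hand":0,"tx":-0.01,"ty":0,"tz":0,"spin":0},{"hand":0,"tx":-0.01,"ty":0,"tz":0,"spin":0},{"hand":0,"tx":-0.01,"ty":0,"tz":0,"spin":0},{"hand":0,"tx":-0.01,"ty":0,"tz":0,"spin":0}]'; python3 -m creep '[{"hand":0,"tx":-0.01,"ty":0,"tz":0,"spin":0},{"hand":0,"tx":-0.012,"ty":0,"tz":0,"spin":0},{"hand":0,"tx":-0.012,"ty":0,"tz":0,"spin":0},{"hand":0,"tx":-0.012,"ty":0,"tz":0,"spin":0},{"hand":0,"tx":0,"ty":0,"tz":0,"spin":0}]'; python3 -m creep '[{"hand":0,"tx":0,"ty":0,"tz":0,"spin":0}]'
```

```text
time: 21.28
tool_pos: [570.2, 31.6, 17.0]
tcp_rot: [-3.141, -0.0, 1.362]
contact_force: [-0.9, 2.1, -1.5]
grip_width: 29.9
finger_force: 29.9
time: 21.9
tool_pos: [560.6, -13.8, 17.0]
tcp_rot: [-3.141, 0.0, 1.361]
contact_force: [0.3, -0.5, -4.5]
grip_width: 29.9
finger_force: 30.0
time: 22.02
tool_pos: [560.9, -12.7, 17.1]
tcp_rot: [-3.142, -0.0, 1.362]
contact_force: [-1.0, 0.2, -4.2]
grip_width: 29.7
finger_force: 30.0
```

```bash

python3 -m creep '[{"hand":0,"tx":0,"ty":0,"tz":0.0022,"spin":0},{"hand":0,"tx":0,"ty":0,"tz":0,"spin":0},{"hand":0.32,"tx":0,"ty":0,"tz":0,"spin":0}]'; python3 -m creep '[{"hand":0.33,"tx":0,"ty":0,"tz":0,"spin":0},{"hand":0.34,"tx":0,"ty":0,"tz":0,"spin":0},{"hand":0.35,"tx":0,"ty":0,"tz":0,"spin":0},{"hand":0.37,"tx":0,"ty":0,"tz":0,"spin":0}]'; python3 -c "
from h import *
o=get_obs();print(o['tool_pos'],o['contact_force'],o['grip_width'],o['finger_force'])"
```

```text
time: 22.4
tool_pos: [560.9, -12.5, 14.9]
tcp_rot: [-3.142, -0.0, 1.363]
contact_force: [-1.1, 0.1, -3.9]
grip_width: 30.1
finger_force: 30.0
time: 22.9
tool_pos: [561.2, -12.8, 15.3]
tcp_rot: [3.141, -0.0, 1.363]
contact_force: [-0.1, -0.2, 0.3]
grip_width: 33.8
finger_force: 0.0
[561.22030766 -12.75206361  15.27941256] [-0.1195426  -0.19727822  0.33648681] 33.76271645480265 0.0
```

```bash

python3 -m creep '[{"hand":0.6,"tx":0,"ty":0,"tz":0,"spin":0},{"hand":0.6,"tx":0,"ty":0,"tz":0,"spin":0},{"hand":0.6,"tx":0,"ty":0,"tz":-0.03,"spin":0},{"hand":0.6,"tx":0,"ty":0,"tz":-0.06,"spin":0},{"hand":0.6,"tx":0,"ty":0,"tz":-0.06,"spin":0}]'; python3 -m creep '[{"hand":0.6,"tx":-0.05,"ty":0,"tz":-0.03,"spin":0},{"hand":0.6,"tx":-0.06,"ty":0,"tz":0,"spin":0},{"hand":0.6,"tx":-0.06,"ty":0,"tz":0,"spin":0},{"hand":0.6,"tx":0,"ty":0,"tz":0,"spin":0},{"hand":0.6,"tx":0,"ty":0,"tz":0,"spin":0}]'; python3 -c "
from h import *
a=shot('side','s9.png')['color'][90:290,190:340];b=shot('top','t9.png')['color'][90:250,90:310]
im=np.hstack([cv2.resize(a,(396,528)),cv2.resize(b,(400,291)) if 0 else cv2.copyMakeBorder(cv2.resize(b,(400,291)),0,237,0,0,cv2.BORDER_CONSTANT)])
cv2.imwrite('pics/fin.png',im[:,:,::-1])"
```

```text
time: 23.52
tool_pos: [560.5, -12.7, 166.3]
tcp_rot: [-3.141, -0.0, 1.363]
contact_force: [0.1, -1.0, 0.8]
grip_width: 55.1
finger_force: 0.0
time: 24.15
tool_pos: [525.6, -178.7, 194.8]
tcp_rot: [-3.141, -0.001, 1.362]
contact_force: [0.2, 0.9, -0.7]
grip_width: 55.1
finger_force: 0.0
```

View pics/fin.png

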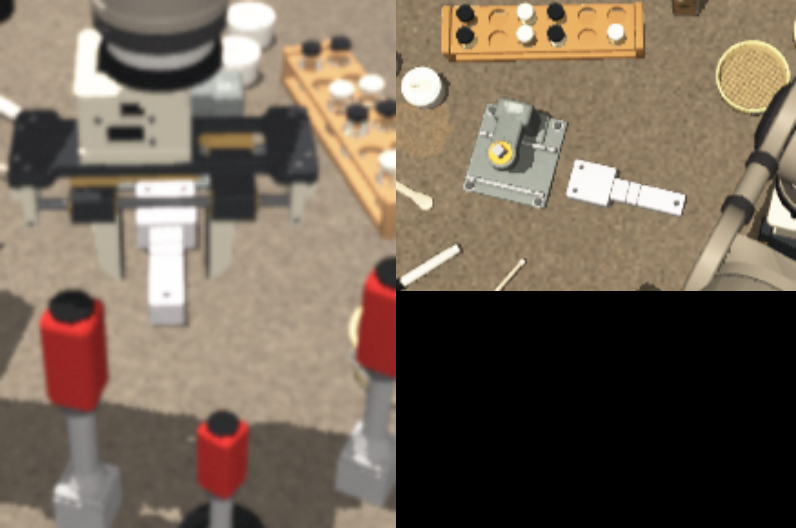

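The picture shows the block lying flat on the bench, clear of the jig base. The key is upright in its stand and the gripper touches nothing, so I'm handing in.

```bash
python3 -c "
from h import *
print(close_job())"
```

```text
the job is handed in; nothing more can be done
None
```

I handed the job in at about 24 s: the screw is set to about 2.1 rad as read from the wrist picture, the key is back upright in its stand, and the setting block was drawn out dragging under the foot and lies flat on the bench, though I had to let it drop the last 5 mm or so because I had gripped the tang too low.

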